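# Take the depth of a blind bore with a rod depth gauge

### The arm

A 6-joint arm with a two-finger parallel gripper is mounted at the origin on a cart in front of the work surface, level with it; the furniture and walls round the work are solid. World frame = base frame: x ahead of the robot, y to its left, z up, the work surface at z = 0. Lengths are in m, angles in degrees, forces in N, time in s.
With the tool pointing down it reaches from about 0.25 to 0.725 m from the base axis. Payload 9.7 kg.
Tool frame: the origin (TCP) lies midway between the tips of the shut fingers; the grasp point (between the pads) lies 19 mm behind it; z points along the fingers, y is the line along which they close (so a half turn about z gives the same grasp; the last joint's range is limited). The gripper opens to 85 mm and grips with 20 to 120 N. Pads are 22 mm wide; open, the fingers measure 114 mm over their backs; the gripper's body (76 mm by 85 mm) begins 54 mm behind the grasp point. The pads swing forward as they close: fully open they stand 13 mm farther back than shut.
Start: joints at [-70.76, 4.979, 10.078, 95.1, 0, 90], TCP at [0.181, -0.519, 0.231] pointing down, gripper open.
Joint ranges: [-179.16, 179.16], [-48.56, 103.87], [-65.8, 70.77], [-126.05, 130.52], [-82.76, 87.17], [-180, 180]. Speed limits (degrees/s): [127.2, 127.2, 147.25, 180, 180, 180].

### API

Orientations are given as [roll, pitch, yaw] about the fixed x, y, z axes, in that order (R = Rz(yaw) Ry(pitch) Rx(roll)).
In Python, from workcell import * gives the robot as it stands.
- The arm moves only by the tool servo_tool, never from a script. Its argument "moves" is a list of rows, each a list of 4 numbers: the shift along the world's x, y, z in cm, then the turn about the world's z in rad. A call has 1 to 20 rows; each row is the pose to reach, as a shift and turn from the pose commanded when the call began; what a row does not reach only later rows make up. A row lasts 1/12 s, in which the tool goes at most 41.7 mm and 7.16 degrees, less where a joint would pass 70% of its speed; a pose out of reach is approached as far as the arm can. A call with a gripper value outside its range is refused whole. "claw" is the closure, from 0 (fully open) to 1 (shut), set as the call begins (left out, the last holds). The fingers move at their own pace and stop on an object; "force" is the grip in N (left out, the last holds). Time passes only in rows, so rows that repeat a pose let the fingers close. It gives the time, the measured TCP pose, the force, the opening and the grip force at its end, in the units of the state.
- get_obs(): the state, without advancing time (a new reading comes with each control period).
- camera(name): name is "side" or "top"; returns the picture (400x640x3 uint8, red, green, blue); there is no depth.
- get_calibration(name): a dict with "fx", "fy", "cx", "cy" (pixels), "rvec" (rotation vector, rad) and "tvec" (3), from world to camera coordinates, as OpenCV has them. Camera axes: x right, y down, z forward; pixel columns grow to the right and rows downward; lengths in m; the calibration is good to about 2 mm. A picture is of the moment at which its call begins. get_calibration takes no time and is no camera call.
- job_done(): hands the job in; it is judged then, once.
The state is a dict: "time": time; "q": joint angles; "qd": joint speeds; "joint_efforts": joint torques, N m; "ee_pos": TCP position; "tcp_rot": TCP orientation; "wrist_force": force on the tool from outside, world axes, zero at the start; "torque": the same for the moment, N m; "opening": finger opening in m; "grasp_force": force on a finger pad.
Only numpy, scipy, OpenCV 4.12 (cv2) and the standard library are available. Lean on these libraries where they do the work, as an engineer would, in place of code of your own. Each camera call takes 0.05 s, during which the arm holds its last target. There are 200 camera calls.

### The job

Take the depth gauge off its forked stand by the knob, set its bridge flat on top of the bolted-down block with the rod in the central bore, and slide the rod down until you feel it bottom out, pressing gently and never ramming it. Then lift the gauge out and hang it back on the fork of its stand, bridge across both prongs, without disturbing the depth it has taken, and leave the tools around alone.

Things in the scene. Friction and masses are not known exactly. Their poses are not given: they have to be found in the camera images.
- manifold: bare aluminium block, 100 x 72 x 55 mm high, with a 12 mm high foot at each x end (148 mm over all), bolted to the table. Origin: centre of the underside; z up. One blind bore, 11 mm wide with a 1.5 mm chamfer, goes down from the middle of its top; depth differs by block, 22 to 40 mm; its floor (bore_plug, bore_floor) is not reported, only felt. The 6 mm spots on top are tapped holes
- bore_mouth (a point): centre of the bore's mouth, in the block's top face 55 mm above the table
- gauge_stand: fixed stand: plate 95 x 80 mm, post at its back (+x of the stand), on top a fork of two level prongs that run to the front (-x), each 20 mm wide, with a 22 mm wide slot between them that is open to the front; prong tops 78 mm above the table, a 2.5 mm lip at the front ends. Origin: under the plate; z up
- fork (a point): middle of the slot, level with the prong tops: where the middle of the gauge's underside hangs. The prongs are clear for 27 mm in front of it and 33 mm behind it
- depth_gauge: the gauge's bridge: steel bar 18 x 64 x 12 mm (15 mm at its boss), long along its y, 0.12 kg, hanging loose on the fork at the start. Origin: middle of its flat underside, on the rod axis; z up. An 8 mm rod slides through it along z against a friction drag of about 5 N either way: the bridge hangs from a held rod; once the bridge rests on something, a harder push moves the rod through it
- gauge_rod (a joint): how far the rod stands out below the bridge's underside, in m: the reading. 0 is flush, 0.056 the end of travel; it starts between 0.008 and 0.014
- rod_tip (a point): centre of the rod's lower end (8 mm diameter, slightly chamfered)
- knob (a point): grip point in the dark hexagonal knob on top of the rod, 91 mm above the rod's tip. The knob is 26 mm high, from 16 mm below this point to 10 mm above it, 17 mm across flats and 20 mm across corners; one pair of flats faces along the bridge's y
- tweezers: bystander, loose: steel tweezers, 125 mm, lying in front
- ring: bystander, loose: flat metal ring, 68 mm across, 15 mm high, behind the work
- gear: bystander, loose: gear wheel, 66 mm across, 18 mm high, behind the work
There are look-alikes about, which are no part of the job. Of the things that look like the depth_gauge, the larger one is meant. Leave any orange look-alike of the manifold alone.

How it is judged (in metres and radians):
On the way:
1. the bridge lies flat on the block's top face and the rod's tip is on the floor of the bore (z of depth_gauge in the frame of manifold below 0.0565 m and angle between depth_gauge's own z axis and vertical below 0.04 rad and horizontal distance between rod_tip and bore_mouth below 0.004 m and distance between rod_tip and bore_floor below 0.0113 m), for 0.2 s.
At the end, for the whole second after the job is handed in: The gauge hangs at rest on its stand, bridge flat across both prongs (level to 0.05 rad, square to the stand to 0.35 rad, within 20 mm of the fork point along the slot and 9 mm across), and its rod stands out below the bridge by the true depth of the bore to within 1.5 mm (x of depth_gauge in the frame of fork between -0.02 and 0.02 m and y of depth_gauge in the frame of fork between -0.009 and 0.009 m and z of depth_gauge in the frame of fork between -0.002 and 0.002 m and angle between depth_gauge's own z axis and vertical below 0.05 rad and angle between the y axis of depth_gauge and the y axis of gauge_stand, either way round below 0.35 rad and linear speed of depth_gauge below 0.01 m/s and z of rod_tip in the frame of bore_plug between 0.0215 and 0.0245 m); the robot touches nothing.
It fails at once if the rod pressed on the floor of the bore with more than 25 N (contact force between depth_gauge and bore_floor above 25 N).
It fails at once if the gauge pressed on the block with more than 25 N (contact force between depth_gauge and manifold above 25 N).
It fails at once if a bystander tool moved by more than 30 mm (distance of any of tweezers, ring, gear from where it was at the start of the episode above 0.03 m).
It also fails if it takes over 58 s, if anything falls off the work surface, if the arm or the gripper's body presses on something with over 40 N, if the wrist force passes 120 N, or if a joint passes its speed limit or range.

## Working session

There is one attempt and no reset: what is moved stays moved. The work goes in short steps, Python scripts to look and compute and a tool call to move; the robot and the scene stay as the last step left them, time stands still between calls to the robot, and variables do not carry over. Pictures are saved under pics/ and viewed, at most 10 in all, crops included, and the job is handed in when it is done.

Besides the shell and the picture viewer there is one more tool, called after "Request:" as name([rows], argument=value, ...), one row to a line, values as JSON. servo_tool: Moves the arm, as the interface text tells. Its arguments: {"type":"object","properties":{"moves":{"type":"array","items":{"type":"array","items":{"type":"number"}}},"claw":{"type":"number"},"force":{"type":"number"}},"required":["moves"]}

```bash
mkdir -p pics; cat > h.py <<'E'
from workcell import *
import numpy as np, cv2
def cal(n):
    c=get_calibration(n);R=cv2.Rodrigues(np.array(c["rvec"],float))[0];t=np.array(c["tvec"],float).ravel()
    K=np.array([[c["fx"],0,c["cx"]],[0,c["fy"],c["cy"]],[0,0,1.]]);return K,R,t
def ray(n,uv):
    K,R,t=cal(n);d=R.T@np.linalg.solve(K,[uv[0],uv[1],1.]);return -R.T@t,d/np.linalg.norm(d)
def onz(n,uv,z):
    o,d=ray(n,uv);return o+d*(z-o[2])/d[2]
def proj(n,p):
    K,R,t=cal(n);q=K@(R@np.array(p,float)+t);return q[:2]/q[2]
def tri(a,b):
    A=np.zeros((3,3));v=np.zeros(3)
    for n,uv in (("side",a),("top",b)):
        o,d=ray(n,uv);P=np.eye(3)-np.outer(d,d);A+=P;v+=P@o
    return np.linalg.solve(A,v)
def save(n,f):
    im=camera(n)[:,:,::-1].copy();cv2.imwrite(f,im);return im
E
python3 - <<'E'
from h import *
for n in("side","top"):
    save(n,f"pics/{n}0.png");o,d=ray(n,(320,200));print(n,o,d,cal(n)[0][0,0])
o=get_obs();print(o)
E
```

```text
side [ 0.51189856 -0.38495528  0.62007985] [-0.00311462  0.82461785 -0.56568162] 371.26472177425507
top [0.37641633 0.31903718 1.19373047] [ 0.17020825  0.01434858 -0.98530364] 484.00113792087933
{'time': 0.1, 'q': array([-7.07602012e+01,  5.00878664e+00,  1.00409133e+01,  9.50997525e+01,
        6.45146127e-04,  9.00005488e+01]), 'qd': array([-0.0548359 , -0.08831955,  0.11200356, -0.07190016,  0.02135724,
       -0.00632517]), 'joint_efforts': array([-3.97707854e-04, -5.21562624e+01,  4.65652978e+01,  1.60284166e-02,
       -1.82923611e-05, -1.13010555e-05]), 'ee_pos': array([ 0.18117634, -0.51909654,  0.23066311]), 'tcp_rot': array([-1.79932374e+02, -6.44497990e-04,  1.92392493e+01]), 'wrist_force': array([ 0.40148072, -0.40055726,  0.04299909]), 'torque': array([ 0.01959052, -0.00315592,  0.01280942]), 'grasp_force': 0.0, 'opening': 0.0852387878962682}
```

View pics/side0.png

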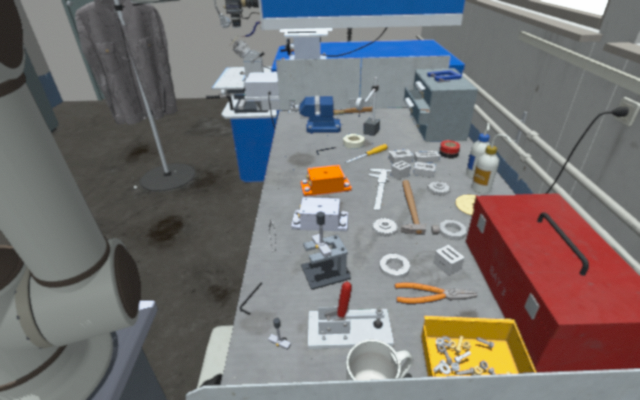

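View pics/top0.png

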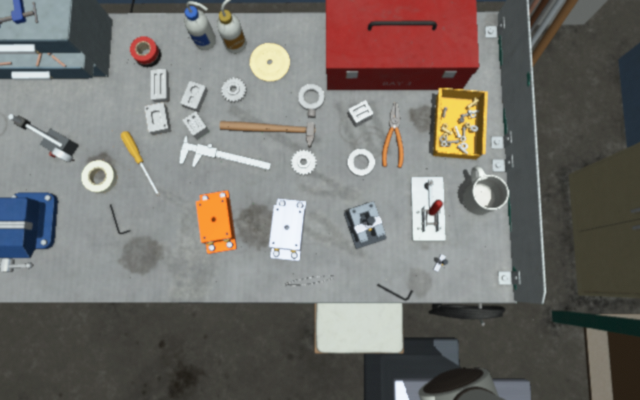

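The side view shows the stand at about (325,258) with the gauge's knob at (321,218), and the white block behind it at (320,213). In the top view the block is at (288,228), with its bore near its middle, and the stand is at (365,225). The small look-alike is at (440,263).

```bash
python3 - <<'E'
import cv2,numpy as np
s=cv2.imread("pics/side0.png");t=cv2.imread("pics/top0.png")
a=cv2.resize(s[170:300,270:370],None,fx=4,fy=4,interpolation=cv2.INTER_CUBIC)
b=cv2.resize(t[190:270,255:395],None,fx=5.6,fy=5.6,interpolation=cv2.INTER_CUBIC)
b=b[:, :784];cv2.imwrite("pics/c1.png",a);cv2.imwrite("pics/c2.png",b)
E
```

```text
(no output)
```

View pics/c1.png

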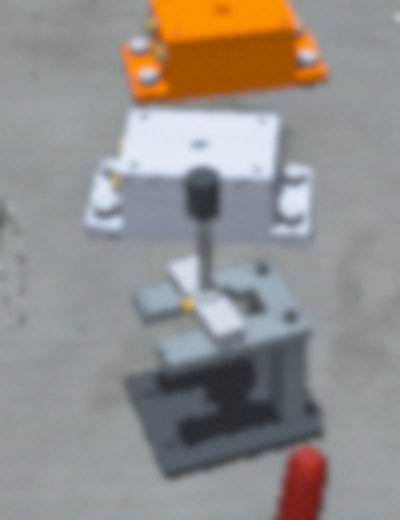

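View pics/c2.png

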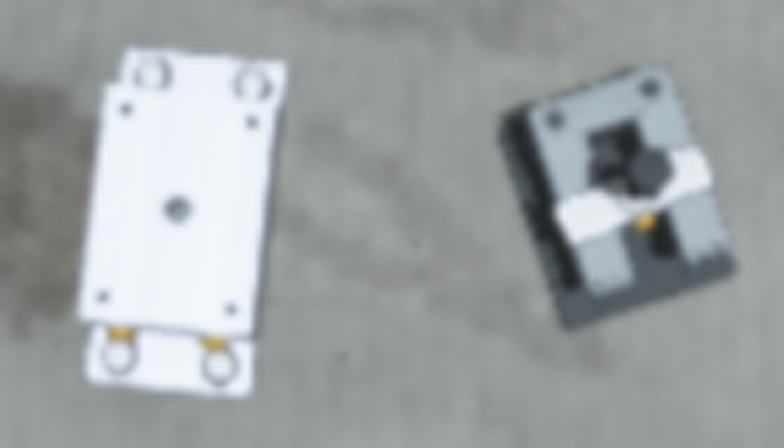

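```bash
cat > m.py <<'E'
from h import *
T=lambda x,y:((x+.5)/5.6-.5+255,(y+.5)/5.6-.5+190)
S=lambda x,y:((x+.5)/4-.5+270,(y+.5)/4-.5+170)
t=cv2.imread("pics/top0.png");s=cv2.imread("pics/side0.png")
print("bore",onz("top",T(178,208),.055),onz("side",S(200,144),.055),tri(S(200,144),T(178,208)))
for p in [(107,84),(280,94),(79,318),(255,335)]: print("blk",onz("top",T(*p),.055))
# knob dark masks
print("knobtop",onz("top",T(652,172),.168),tri(S(203,180),T(652,172)))
print("knob side pt at x..", onz("side",S(203,180),.168))
e=[onz("top",T(*p),.090) for p in [(556,205),(572,240),(700,150),(712,185)]]
L=(e[0]+e[1])/2;Rr=(e[2]+e[3])/2
print("bridge",L,Rr,(L+Rr)/2,np.linalg.norm(L-Rr),np.degrees(np.arctan2(*(L-Rr)[[1,0]])))
# fork corners z=.078: back-left, back-right, prong front outer
f=[onz("top",T(*p),.078) for p in [(530,105),(663,68),(598,297),(727,258)]]
print("fork",f)
for a,b in((0,2),(1,3)): print(np.degrees(np.arctan2(*(f[a]-f[b])[[1,0]])))
# bridge bright in top
hsv=cv2.cvtColor(t,cv2.COLOR_BGR2HSV)
m=((hsv[...,2]>215)&(hsv[...,1]<40)).astype(np.uint8);m[:, :345]=0;m[:,390:]=0;m[:200]=0;m[250:]=0
ys,xs=np.nonzero(m);print("bright",len(xs),xs.min(),xs.max(),ys.min(),ys.max(),cv2.minAreaRect(np.c_[xs,ys].astype(np.float32)))
c=cv2.minAreaRect(np.c_[xs,ys].astype(np.float32))[0];print(onz("top",c,.09))
E
python3 m.py
```

```text
bore [0.50893802 0.41517476 0.055     ] [0.50747518 0.41266737 0.055     ] [0.50829011 0.41522835 0.0533436 ]
blk [0.5621011  0.44610021 0.055     ]
blk [0.55774033 0.37232696 0.055     ]
blk [0.46240727 0.45627187 0.055     ]
blk [0.45528426 0.38216472 0.055     ]
knobtop [0.50955407 0.2249973  0.168     ] [0.50968717 0.22475794 0.16555384]
knob side pt at x.. [0.50951861 0.22143023 0.168     ]
bridge [0.49887099 0.25411653 0.09      ] [0.52153877 0.1956937  0.09      ] [0.51020488 0.22490511 0.09      ] 0.06266622159556631 111.20602298218154
fork [array([0.54937523, 0.26708893, 0.078     ]), array([0.56495731, 0.21153296, 0.078     ]), array([0.46935568, 0.23970817, 0.078     ]), array([0.48546469, 0.18635432, 0.078     ])]
18.88971113689016
17.57517755511813
bright 114 355 381 217 232 ((368.0361022949219, 224.2061767578125), (7.513561248779297, 26.906673431396484), 66.03751373291016)
[0.51065523 0.2248102  0.09      ]
```

Request:
servo_tool([
  [0,0,3,0],
  [0,0,5,0],
  [32.9,74.4,5,0.03],
  [32.9,74.4,5,0.03],
  [32.9,74.4,5,0.03],
  [32.9,74.4,5,0.03],
  [32.9,74.4,5,0.03],
  [32.9,74.4,5,0.03],
  [32.9,74.4,5,0.03],
  [32.9,74.4,5,0.03],
  [32.9,74.4,5,0.03],
  [32.9,74.4,5,0.03],
  [32.9,74.4,5,0.03],
  [32.9,74.4,5,0.03],
  [32.9,74.4,5,0.03],
  [32.9,74.4,5,0.03],
  [32.9,74.4,5,0.03],
  [32.9,74.4,5,0.03],
  [32.9,74.4,5,0.03],
  [32.9,74.4,5,0.03],
], claw=0, force=40)

```text
time: 1.77
ee_pos: [0.4847, 0.169, 0.281]
tcp_rot: [180.0, 0.0, 21.0]
wrist_force: [0.4, -1.2, 0.3]
opening: 0.0852
grasp_force: 0.0
```

Request:
servo_tool([
  [2,5,0,0],
  [2,5,0,0],
  [2,5,0,0],
  [2,5,0,0],
  [2,5,0,0],
  [2,5,0,0],
])

```text
time: 2.27
ee_pos: [0.5082, 0.2053, 0.2819]
tcp_rot: [-179.5, -0.0, 21.8]
wrist_force: [-0.1, 0.1, 0.0]
opening: 0.0852
grasp_force: 0.0
```

Request:
servo_tool([
  [0.2,2.0,0,0],
  [0.2,2.0,0,0],
  [0.2,2.0,-4,0],
  [0.2,2.0,-7,0],
  [0.2,2.0,-8,0],
  [0.2,2.0,-8,0],
  [0.2,2.0,-8,0],
  [0.2,2.0,-8,0],
])

```text
time: 2.93
ee_pos: [0.5144, 0.2186, 0.2036]
tcp_rot: [-179.2, -0.2, 22.7]
wrist_force: [-0.3, 0.1, 0.7]
opening: 0.0851
grasp_force: 0.0
```

```bash
python3 - <<'E'
from h import *
o=get_obs();print(o['ee_pos'],o['tcp_rot'])
s=save("side","pics/s1.png");t=save("top","pics/t1.png")
a=cv2.resize(s[150:270,270:370],None,fx=4.5,fy=4.5,interpolation=cv2.INTER_CUBIC)
b=cv2.resize(t[180:270,330:410],None,fx=4.3,fy=4.3,interpolation=cv2.INTER_CUBIC)
c=np.zeros((540,450+344,3),np.uint8);c[:,:450]=a;c[:b.shape[0],450:450+b.shape[1]]=b;cv2.imwrite("pics/c3.png",c)
E
```

```text
[0.51438045 0.21864161 0.20362041] [-1.79170434e+02 -1.53329995e-01  2.26612134e+01]
```

View pics/c3.png

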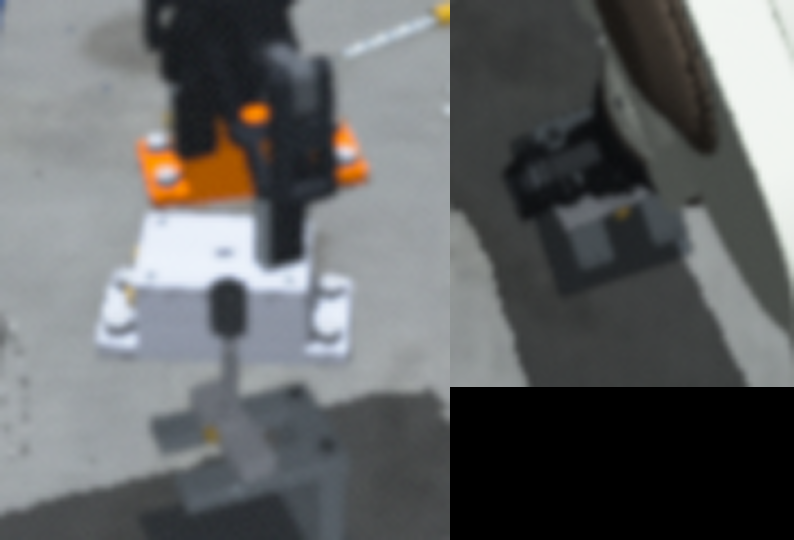

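The side view shows the knob at crop (228,308), with both fingers above it and straddling it. I'll correct from the measured pose.

Request:
servo_tool([
  [-0.4,0.6,0,-0.02],
  [-0.4,0.6,0,-0.02],
  [-0.4,0.6,0,-0.02],
  [-0.4,0.6,0,-0.02],
  [-0.4,0.6,0,-0.02],
  [-0.4,0.6,0,-0.02],
])

```text
time: 3.53
ee_pos: [0.5131, 0.2167, 0.2013]
tcp_rot: [-178.8, 0.0, 22.3]
wrist_force: [-0.8, 0.1, 0.6]
opening: 0.0854
grasp_force: 0.0
```

```bash
python3 -c "
from h import *
o=get_obs()
for k in('time','q','qd','joint_efforts','ee_pos','tcp_rot'):print(k,np.round(o[k],3))"
```

```text
time 3.533
q [ 22.271   5.419   7.207  91.805   1.208 179.944]
qd [-0.068 -0.068 -0.037 -0.014  0.005  0.068]
joint_efforts [-4.0000e-02 -5.2917e+01  4.6891e+01  8.0000e-03  6.7000e-02  0.0000e+00]
ee_pos [0.513 0.217 0.201]
tcp_rot [-1.78792e+02  1.50000e-02  2.23280e+01]
```

Request:
servo_tool([
  [0,0,0,0],
  [0,0,0,0],
  [0,0,0,0],
  [0,0,0,0],
  [0,0,0,0],
  [0,0,0,0],
])

```text
time: 4.03
ee_pos: [0.5132, 0.2166, 0.2013]
tcp_rot: [-178.8, 0.0, 22.3]
wrist_force: [-0.5, -0.7, -0.0]
opening: 0.0853
grasp_force: 0.0
```

```bash
python3 -c "
from h import *
o=get_obs()
for k in('time','q','qd','joint_efforts','ee_pos','tcp_rot'):print(k,np.round(o[k],3))"
```

```text
time 4.033
q [ 22.27    5.414   7.205  91.799   1.206 179.944]
qd [-0.038 -0.145 -0.003 -0.004 -0.055  0.031]
joint_efforts [ 6.0000e-03 -5.2834e+01  4.6832e+01  3.0000e-03  6.8000e-02  0.0000e+00]
ee_pos [0.513 0.217 0.201]
tcp_rot [-1.78794e+02  7.00000e-03  2.23260e+01]
```

Joint 6 is at its 180° limit, which explains the drift. I'll use the half-turn symmetry and rotate to the other side.

Request:
servo_tool([
  [0,0,1,0.12],
  [0,0,1,0.24],
  [0,0,1,0.36],
  [0,0,1,0.48],
  [0,0,1,0.6],
  [0,0,1,0.72],
  [0,0,1,0.84],
  [0,0,1,0.96],
  [0,0,1,1.08],
  [0,0,1,1.2],
  [0,0,1,1.32],
  [0,0,1,1.44],
  [0,0,1,1.56],
  [0,0,1,1.68],
  [0,0,1,1.8],
  [0,0,1,1.92],
  [0,0,1,2.04],
  [0,0,1,2.16],
  [0,0,1,2.28],
  [0,0,1,2.4],
])

```text
time: 5.7
ee_pos: [0.5132, 0.2166, 0.2113]
tcp_rot: [-178.8, 0.0, 160.2]
wrist_force: [-0.3, 0.7, 1.0]
opening: 0.0854
grasp_force: 0.0
```

Request:
servo_tool([
  [0,0,0,0.12],
  [0,0,0,0.24],
  [0,0,0,0.36],
  [0,0,0,0.48],
  [0,0,0,0.6],
  [0,0,0,0.72],
  [0,0,0,0.72],
  [0,0,0,0.72],
  [0,0,0,0.72],
])

```text
time: 6.45
ee_pos: [0.5132, 0.2166, 0.2113]
tcp_rot: [-178.8, 0.0, -159.1]
wrist_force: [0.1, 0.6, -0.1]
opening: 0.0857
grasp_force: 0.0
```

Request:
servo_tool([
  [-0.3,0.8,0,0],
  [-0.3,0.8,-1,0],
  [-0.3,0.8,-2,0],
  [-0.3,0.8,-3,0],
  [-0.3,0.8,-4,0],
  [-0.3,0.8,-5,0],
  [-0.3,0.8,-6,0],
  [-0.3,0.8,-6.8,0],
  [-0.3,0.8,-7.3,0],
  [-0.3,0.8,-7.3,0],
  [-0.3,0.8,-7.3,0],
])

```text
time: 7.37
ee_pos: [0.5102, 0.2246, 0.1383]
tcp_rot: [-178.8, 0.0, -158.9]
wrist_force: [0.5, -0.2, 0.1]
opening: 0.085
grasp_force: 0.0
```

Request:
servo_tool([
  [0,0,0,0],
  [0,0,0,0],
  [0,0,0,0],
  [0,0,0,0],
  [0,0,0,0],
  [0,0,0,0],
  [0,0,0,0],
  [0,0,0,0],
  [0,0,0,0],
  [0,0,0,0],
  [0,0,0,0],
  [0,0,0,0],
], claw=1, force=40)

```text
time: 8.37
ee_pos: [0.5103, 0.2248, 0.1385]
tcp_rot: [-178.8, 0.0, -158.9]
wrist_force: [-0.1, 1.8, 2.9]
opening: 0.0184
grasp_force: 39.4
```

Request:
servo_tool([
  [0,0,0.3,0],
  [0,0,0.8,0],
  [0,0,1.5,0],
  [0,0,2.3,0],
  [0,0,3.1,0],
  [0,0,3.9,0],
  [0,0,4.6,0],
  [0,0,5,0],
  [0,0,5,0],
  [0,0,5,0],
])

```text
time: 9.2
ee_pos: [0.5103, 0.2247, 0.1884]
tcp_rot: [-178.8, 0.0, -158.9]
wrist_force: [0.4, -0.1, -2.5]
opening: 0.0186
grasp_force: 39.2
```

Request:
servo_tool([
  [0,0.5,0,0],
  [0,2,0,0],
  [0,4,0,0],
  [0,6,0,0],
  [0,8,0,0],
  [0,10,0,0],
  [0,11.5,0,0],
  [0,12,0,0],
  [0,12,0,0],
  [0,12,0,0],
])

```text
time: 10.03
ee_pos: [0.51, 0.3446, 0.188]
tcp_rot: [-178.8, -0.0, -158.9]
wrist_force: [-0.5, -0.1, -0.9]
opening: 0.0184
grasp_force: 39.3
```

```bash
python3 - <<'E'
from h import *
o=get_obs();print(o['ee_pos'],o['tcp_rot'],o['q'][5],o['wrist_force'],o['opening'])
s=save("side","pics/s2.png");t=save("top","pics/t2.png")
a=cv2.resize(s[140:260,275:375],None,fx=4.5,fy=4.5,interpolation=cv2.INTER_CUBIC)
b=cv2.resize(t[180:270,270:350],None,fx=4.3,fy=4.3,interpolation=cv2.INTER_CUBIC)
c=np.zeros((540,450+344,3),np.uint8);c[:,:450]=a;c[:b.shape[0],450:450+b.shape[1]]=b;cv2.imwrite("pics/c4.png",c)
E
```

```text
[0.51003053 0.34455145 0.1879888 ] [-1.78767924e+02 -2.89683236e-02 -1.58885162e+02] 13.4807703619551 [-0.49397873 -0.05490464 -0.85209535] 0.01839655693688291
```

View pics/c4.png

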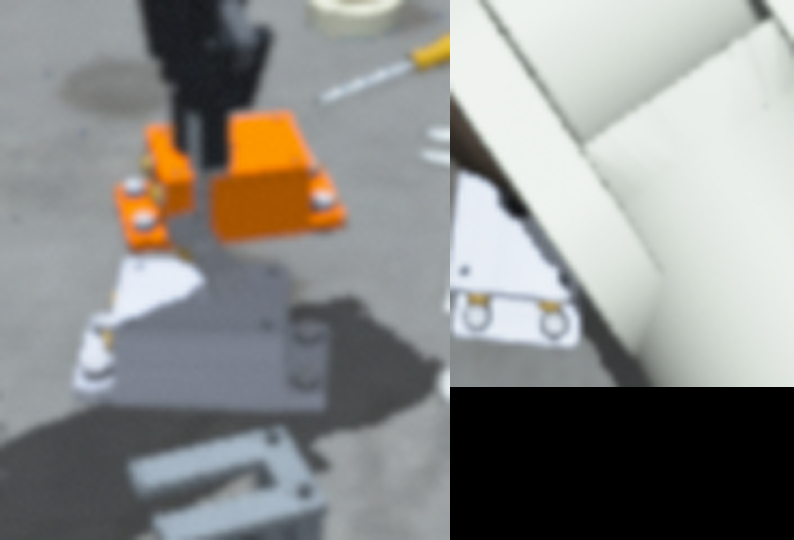

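The side view shows the fingers at crop (200,150), holding the rod, which hangs down over the block. In the top view the arm hides the gauge. I'll move over the bore, down to just above it, and check from the side.

Request:
servo_tool([
  [0,1,0,0],
  [-0.1,3,0,0],
  [-0.1,5,0,0],
  [-0.1,6.5,0,0],
  [-0.1,7.1,0,0],
  [-0.1,7.1,-1,0],
  [-0.1,7.1,-2,0],
  [-0.1,7.1,-3,0],
  [-0.1,7.1,-4,0],
  [-0.1,7.1,-4.7,0],
  [-0.1,7.1,-5,0],
  [-0.1,7.1,-5,0],
  [-0.1,7.1,-5,0],
])

```text
time: 11.22
ee_pos: [0.5092, 0.4154, 0.1385]
tcp_rot: [-178.8, 0.0, -158.9]
wrist_force: [0.6, 0.7, -1.3]
opening: 0.0184
grasp_force: 39.3
```

```bash
python3 - <<'E'
from h import *
from scipy.spatial.transform import Rotation as Ro
o=get_obs();p=o['ee_pos'];print(p,o['tcp_rot'],o['wrist_force'],o['opening'])
z=Ro.from_euler('xyz',o['tcp_rot'],degrees=True).as_matrix()[:,2];k=p-.019*z;print(z,k)
for nm,q in(("knob",k),("tip",k+.091*z),("tipvert",k-[0,0,.091]),("bridge_bot",k+(.0605+.019)*z),("bore",(.509,.4148,.055)),("blk corner -x-y",(.4553,.3822,.055)),):print(nm,proj("side",q),(proj("side",q)-[275,150])*8)
s=save("side","pics/s3.png")
a=cv2.resize(s[150:220,275:365],None,fx=8,fy=8,interpolation=cv2.INTER_CUBIC)
a=cv2.convertScaleAbs(a,alpha=1.4,beta=-20);cv2.imwrite("pics/c5.png",a)
E
```

```text
[0.50923192 0.41543857 0.13849078] [-1.78794238e+02  1.70219563e-02 -1.58922891e+02] [ 0.57220335  0.74621777 -1.32335682] 0.018355233306473772
[ 0.0078447  -0.01952831 -0.99977853] [0.50908287 0.41580961 0.15748657]
knob [319.25959762 171.22478379] [354.07678096 169.79827031]
tip [320.39915876 201.71414722] [363.1932701  413.71317775]
tipvert [320.11813095 201.34177896] [360.94504763 410.73423166]
bridge_bot [320.26159961 198.03370321] [362.09279689 384.26962567]
bore [320.19367901 205.14206901] [361.54943209 441.13655207]
blk corner -x-y [299.417463   213.03724925] [195.339704   504.29799398]
```

View pics/c5.png

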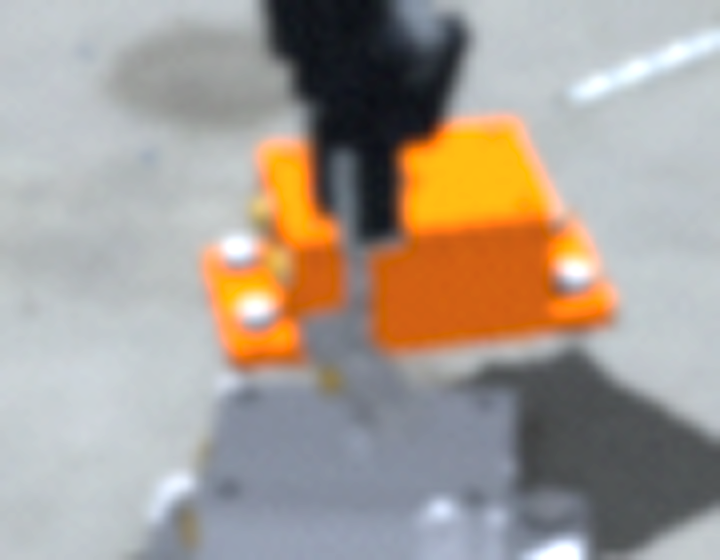

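The side view shows the rod at column 360 in the crop, with the bore expected at column 361, so x is lined up. I'll descend in small steps and watch the force.

Request:
servo_tool([
  [0,0,-0.2,0],
  [0,0,-0.4,0],
  [0,0,-0.6,0],
  [0,0,-0.7,0],
  [0,0,-0.75,0],
  [0,0,-0.8,0],
  [0,0,-0.8,0],
])

```text
time: 11.85
ee_pos: [0.5091, 0.4156, 0.1302]
tcp_rot: [-178.8, 0.0, -158.9]
wrist_force: [0.4, -0.2, -2.7]
opening: 0.0182
grasp_force: 39.3
```

Request:
servo_tool([
  [0,0,-0.05,0],
  [0,0,-0.1,0],
  [0,0,-0.15,0],
  [0,0,-0.2,0],
  [0,0,-0.2,0],
])

```text
time: 12.27
ee_pos: [0.5092, 0.4156, 0.1282]
tcp_rot: [-178.8, 0.0, -158.9]
wrist_force: [0.1, -0.0, -2.6]
opening: 0.0181
grasp_force: 39.3
```

Request:
servo_tool([
  [0,0,-0.05,0],
  [0,0,-0.1,0],
  [0,0,-0.15,0],
  [0,0,-0.2,0],
  [0,0,-0.2,0],
])

```text
time: 12.68
ee_pos: [0.5091, 0.4156, 0.1261]
tcp_rot: [-178.8, -0.0, -158.9]
wrist_force: [-0.5, -0.7, -3.3]
opening: 0.0182
grasp_force: 39.3
```

Request:
servo_tool([
  [0,0,-0.05,0],
  [0,0,-0.1,0],
  [0,0,-0.15,0],
  [0,0,-0.2,0],
  [0,0,-0.2,0],
])

```text
time: 13.1
ee_pos: [0.5092, 0.4156, 0.1241]
tcp_rot: [-178.8, -0.0, -158.9]
wrist_force: [-0.1, -0.2, -1.9]
opening: 0.0183
grasp_force: 39.3
```

Request:
servo_tool([
  [0,0,-0.05,0],
  [0,0,-0.1,0],
  [0,0,-0.15,0],
  [0,0,-0.2,0],
  [0,0,-0.2,0],
])

```text
time: 13.52
ee_pos: [0.5091, 0.4156, 0.1222]
tcp_rot: [-178.8, -0.0, -158.9]
wrist_force: [-0.5, 0.8, -1.8]
opening: 0.0184
grasp_force: 39.3
```

Request:
servo_tool([
  [0,0,-0.05,0],
  [0,0,-0.1,0],
  [0,0,-0.15,0],
  [0,0,-0.2,0],
  [0,0,-0.2,0],
])

```text
time: 13.93
ee_pos: [0.5091, 0.4156, 0.1201]
tcp_rot: [-178.8, -0.0, -158.9]
wrist_force: [1.5, -0.5, -1.5]
opening: 0.0184
grasp_force: 39.3
```

The tip is past the mouth with no force, so it's in the bore.

Request:
servo_tool([
  [0,0,-0.07,0],
  [0,0,-0.14,0],
  [0,0,-0.21,0],
  [0,0,-0.28,0],
  [0,0,-0.35,0],
  [0,0,-0.4,0],
  [0,0,-0.45,0],
  [0,0,-0.5,0],
  [0,0,-0.5,0],
])

```text
time: 14.68
ee_pos: [0.5093, 0.4157, 0.1158]
tcp_rot: [-178.8, 0.0, -158.9]
wrist_force: [-0.3, -1.6, 2.1]
opening: 0.0179
grasp_force: 39.7
```

Request:
servo_tool([
  [0,0,-0.05,0],
  [0,0,-0.1,0],
  [0,0,-0.15,0],
  [0,0,-0.2,0],
  [0,0,-0.25,0],
  [0,0,-0.3,0],
  [0,0,-0.3,0],
])

```text
time: 15.27
ee_pos: [0.5092, 0.4156, 0.1122]
tcp_rot: [-178.8, 0.0, -158.9]
wrist_force: [0.9, -1.5, 3.3]
opening: 0.0184
grasp_force: 39.9
```

Request:
servo_tool([
  [0,0,-0.05,0],
  [0,0,-0.1,0],
  [0,0,-0.15,0],
  [0,0,-0.2,0],
  [0,0,-0.25,0],
  [0,0,-0.3,0],
  [0,0,-0.3,0],
])

```text
time: 15.85
ee_pos: [0.5092, 0.4156, 0.1091]
tcp_rot: [-178.8, -0.0, -158.9]
wrist_force: [0.1, -1.8, 3.5]
opening: 0.0182
grasp_force: 39.8
```

The bridge is down and the rod is sliding at about 4 N of drag. I'll drop the grip to 20 N so that it slips under excess force, and feel for the floor in small steps.

Request:
servo_tool([
  [0,0,-0.03,0],
  [0,0,-0.06,0],
  [0,0,-0.09,0],
  [0,0,-0.12,0],
  [0,0,-0.12,0],
], force=20)

```text
time: 16.27
ee_pos: [0.5092, 0.4156, 0.108]
tcp_rot: [-178.8, 0.0, -158.9]
wrist_force: [1.1, -2.9, 4.0]
opening: 0.0181
grasp_force: 39.9
```

Request:
servo_tool([
  [0,0,-0.03,0],
  [0,0,-0.06,0],
  [0,0,-0.09,0],
  [0,0,-0.12,0],
  [0,0,-0.12,0],
], claw=1, force=20)

```text
time: 16.68
ee_pos: [0.5092, 0.4156, 0.1068]
tcp_rot: [-178.8, 0.0, -158.9]
wrist_force: [0.6, -2.4, 4.1]
opening: 0.0182
grasp_force: 39.9
```

Request:
servo_tool([
  [0,0,-0.03,0],
  [0,0,-0.06,0],
  [0,0,-0.09,0],
  [0,0,-0.12,0],
])

```text
time: 17.02
ee_pos: [0.5092, 0.4156, 0.1057]
tcp_rot: [-178.8, 0.0, -158.9]
wrist_force: [1.3, -2.7, 3.5]
opening: 0.0185
grasp_force: 39.9
```

Request:
servo_tool([
  [0,0,-0.03,0],
  [0,0,-0.06,0],
  [0,0,-0.09,0],
  [0,0,-0.12,0],
])

```text
time: 17.35
ee_pos: [0.5092, 0.4156, 0.1045]
tcp_rot: [-178.8, 0.0, -158.9]
wrist_force: [1.1, -2.5, 3.5]
opening: 0.0183
grasp_force: 39.9
```

Request:
servo_tool([
  [0,0,-0.03,0],
  [0,0,-0.06,0],
  [0,0,-0.09,0],
  [0,0,-0.12,0],
])

```text
time: 17.68
ee_pos: [0.5092, 0.4156, 0.1033]
tcp_rot: [-178.8, 0.0, -158.9]
wrist_force: [1.4, -2.9, 4.8]
opening: 0.0182
grasp_force: 39.9
```

Request:
servo_tool([
  [0,0,-0.03,0],
  [0,0,-0.06,0],
  [0,0,-0.09,0],
  [0,0,-0.12,0],
])

```text
time: 18.02
ee_pos: [0.5092, 0.4156, 0.102]
tcp_rot: [-178.8, 0.0, -158.9]
wrist_force: [2.3, -2.6, 4.4]
opening: 0.0185
grasp_force: 39.9
```

Request:
servo_tool([
  [0,0,-0.03,0],
  [0,0,-0.06,0],
  [0,0,-0.09,0],
  [0,0,-0.12,0],
])

```text
time: 18.35
ee_pos: [0.5092, 0.4156, 0.1009]
tcp_rot: [-178.8, 0.0, -158.9]
wrist_force: [1.1, -3.1, 3.9]
opening: 0.018
grasp_force: 39.9
```

Request:
servo_tool([
  [0,0,-0.03,0],
  [0,0,-0.06,0],
  [0,0,-0.09,0],
  [0,0,-0.12,0],
])

```text
time: 18.68
ee_pos: [0.5092, 0.4156, 0.0996]
tcp_rot: [-178.8, 0.0, -158.9]
wrist_force: [1.3, -3.6, 5.0]
opening: 0.0179
grasp_force: 39.9
```

Request:
servo_tool([
  [0,0,-0.03,0],
  [0,0,-0.06,0],
  [0,0,-0.09,0],
  [0,0,-0.12,0],
])

```text
time: 19.02
ee_pos: [0.5092, 0.4156, 0.0985]
tcp_rot: [-178.8, 0.0, -158.9]
wrist_force: [2.1, -3.4, 4.7]
opening: 0.0182
grasp_force: 39.9
```

Request:
servo_tool([
  [0,0,-0.03,0],
  [0,0,-0.06,0],
  [0,0,-0.09,0],
  [0,0,-0.12,0],
])

```text
time: 19.35
ee_pos: [0.5092, 0.4156, 0.0972]
tcp_rot: [-178.8, 0.0, -158.9]
wrist_force: [0.7, -3.1, 4.4]
opening: 0.0185
grasp_force: 39.9
```

Request:
servo_tool([
  [0,0,-0.03,0],
  [0,0,-0.06,0],
  [0,0,-0.09,0],
  [0,0,-0.12,0],
])

```text
time: 19.68
ee_pos: [0.5092, 0.4156, 0.0961]
tcp_rot: [-178.8, 0.0, -158.9]
wrist_force: [1.5, -4.0, 4.6]
opening: 0.018
grasp_force: 39.8
```

Request:
servo_tool([
  [0,0,-0.03,0],
  [0,0,-0.06,0],
  [0,0,-0.09,0],
  [0,0,-0.12,0],
])

```text
time: 20.02
ee_pos: [0.5092, 0.4157, 0.0949]
tcp_rot: [-178.8, 0.0, -158.9]
wrist_force: [1.4, -3.3, 3.6]
opening: 0.0184
grasp_force: 39.8
```

Request:
servo_tool([
  [0,0,-0.03,0],
  [0,0,-0.06,0],
  [0,0,-0.09,0],
  [0,0,-0.12,0],
])

```text
time: 20.35
ee_pos: [0.5093, 0.4157, 0.0941]
tcp_rot: [-178.8, 0.0, -158.9]
wrist_force: [-0.1, -3.9, 7.9]
opening: 0.0186
grasp_force: 40.2
```

The force is rising and the step fell short, so this looks like the floor. I'll settle and read again.

Request:
servo_tool([
  [0,0,0,0],
  [0,0,0,0],
  [0,0,0,0],
])

```text
time: 20.6
ee_pos: [0.5093, 0.4158, 0.0941]
tcp_rot: [-178.8, 0.0, -158.9]
wrist_force: [1.0, -3.2, 6.0]
opening: 0.0185
grasp_force: 40.0
```

Request:
servo_tool([
  [0,0,-0.02,0],
  [0,0,-0.04,0],
  [0,0,-0.04,0],
  [0,0,-0.04,0],
])

```text
time: 20.93
ee_pos: [0.5093, 0.4158, 0.0941]
tcp_rot: [-178.8, 0.1, -158.9]
wrist_force: [0.3, -4.6, 8.9]
opening: 0.0185
grasp_force: 40.1
```

Request:
servo_tool([
  [0,0,-0.02,0],
  [0,0,-0.04,0],
  [0,0,-0.04,0],
  [0,0,-0.04,0],
])

```text
time: 21.27
ee_pos: [0.5094, 0.4159, 0.094]
tcp_rot: [-178.8, 0.1, -158.9]
wrist_force: [0.4, -3.3, 9.3]
opening: 0.0181
grasp_force: 40.3
```

```bash
python3 - <<'E'
from h import *
o=get_obs();print(o['ee_pos'],o['tcp_rot'],o['wrist_force'],o['torque'])
s=save("side","pics/s4.png")
a=cv2.resize(s[160:230,280:360],None,fx=8,fy=8,interpolation=cv2.INTER_CUBIC)
a=cv2.convertScaleAbs(a,alpha=1.5,beta=-20);cv2.imwrite("pics/c6.png",a)
E
```

```text
[0.50939769 0.41587828 0.09398526] [-1.78819100e+02  8.83782027e-02 -1.58905790e+02] [ 0.42972313 -3.29869019  9.26239782] [-0.90256542 -0.11481745  0.04013812]
```

View pics/c6.png

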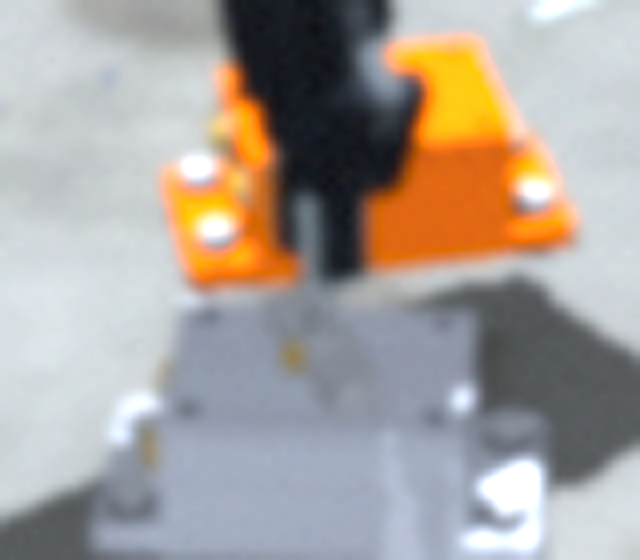

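The bridge is seated on the block in the crop around (310,340). The rod stalled at z=0.094 while the force rose to 9 N, so it has bottomed. Now I'll lift gently.

Request:
servo_tool([
  [0,0,0.1,0],
  [0,0,0.2,0],
  [0,0,0.3,0],
  [0,0,0.5,0],
  [0,0,0.8,0],
  [0,0,1.2,0],
  [0,0,1.7,0],
  [0,0,2.3,0],
  [0,0,2.9,0],
  [0,0,3.5,0],
  [0,0,4.2,0],
  [0,0,5,0],
  [0,0,6,0],
  [0,0,7,0],
  [0,0,8,0],
  [0,0,8.7,0],
  [0,0,9.1,0],
  [0,0,9.3,0],
  [0,0,9.3,0],
  [0,0,9.3,0],
])

```text
time: 22.98
ee_pos: [0.5091, 0.4156, 0.1855]
tcp_rot: [-178.8, -0.0, -158.9]
wrist_force: [-0.1, 0.3, -0.4]
opening: 0.0184
grasp_force: 39.3
```

Request:
servo_tool([
  [0,-0.3,0,0],
  [0,-1,0,0],
  [0,-2,0,0],
  [0,-3.3,0,0],
  [0,-4.8,0,0],
  [0,-6.4,0,0],
  [0,-8,0,0],
  [0,-9.6,0,0],
  [0,-11.2,0,0],
  [0,-12.8,0,0],
  [0,-14.4,0,0],
  [0,-15.9,0,0],
  [0,-17.2,0,0],
  [0,-18.2,0,0],
  [0,-18.8,0,0],
  [0,-19.1,0,0],
  [0,-19.1,0,0],
  [0,-19.1,0,0],
])

```text
time: 24.48
ee_pos: [0.5092, 0.2249, 0.1858]
tcp_rot: [-178.8, 0.0, -158.9]
wrist_force: [-0.8, 0.8, -1.3]
opening: 0.0186
grasp_force: 39.3
```

```bash
python3 - <<'E'
from h import *
o=get_obs();p=o['ee_pos'];print(p,o['tcp_rot'],o['q'][5],o['wrist_force'])
b=p-[0,0,.039]
for nm,q in(("bridge_bot",b),("tip33",b-[0,0,.033]),("fork",(.506,.2225,.078))):print(nm,(proj("side",q)-[280,180])*6)
s=save("side","pics/s5.png")
a=cv2.resize(s[180:275,280:370],None,fx=6,fy=6,interpolation=cv2.INTER_CUBIC)
a=cv2.convertScaleAbs(a,alpha=1.5,beta=-10);cv2.imwrite("pics/c7.png",a)
E
```

```text
[0.50923516 0.22490848 0.18583639] [-1.78802796e+02  1.06285520e-02 -1.58904928e+02] 3.3469107888284384 [-0.75329342  0.75244315 -1.26385393]
bridge_bot [242.70804258 250.85319712]
tip33 [244.84567657 324.60562869]
fork [238.22780667 405.57443687]
```

View pics/c7.png

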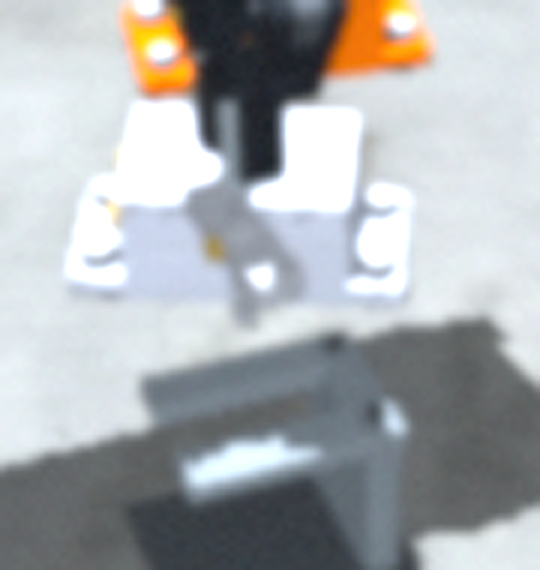

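In the side view the gauge hangs with its tip at crop (245,322), as predicted, above the slot at about (240,405). I'll lower it onto the fork.

Request:
servo_tool([
  [0,0,-0.3,0],
  [0,0,-0.9,0],
  [0,0,-1.6,0],
  [0,0,-2.4,0],
  [0,0,-3.2,0],
  [0,0,-4,0],
  [0,0,-4.7,0],
  [0,0,-5.3,0],
  [0,0,-5.8,0],
  [0,0,-6.1,0],
  [0,0,-6.3,0],
  [0,0,-6.4,0],
  [0,0,-6.4,0],
  [0,0,-6.4,0],
])

```text
time: 25.7
ee_pos: [0.5093, 0.2247, 0.1222]
tcp_rot: [-178.8, 0.0, -158.9]
wrist_force: [0.1, -0.0, -0.8]
opening: 0.0179
grasp_force: 39.3
```

Request:
servo_tool([
  [0,0,-0.1,0],
  [0,0,-0.2,0],
  [0,0,-0.3,0],
  [0,0,-0.38,0],
  [0,0,-0.38,0],
  [0,0,-0.38,0],
])

```text
time: 26.2
ee_pos: [0.5091, 0.2246, 0.118]
tcp_rot: [-178.8, -0.0, -158.9]
wrist_force: [0.9, 0.3, -1.2]
opening: 0.0185
grasp_force: 39.3
```

Request:
servo_tool([
  [0,0,-0.02,0],
  [0,0,-0.04,0],
  [0,0,-0.05,0],
  [0,0,-0.05,0],
  [0,0,-0.05,0],
])

```text
time: 26.62
ee_pos: [0.5092, 0.2246, 0.1176]
tcp_rot: [-178.8, 0.0, -158.9]
wrist_force: [-0.7, 0.3, -1.2]
opening: 0.0183
grasp_force: 39.3
```

Request:
servo_tool([
  [0,0,-0.02,0],
  [0,0,-0.04,0],
  [0,0,-0.05,0],
  [0,0,-0.05,0],
  [0,0,-0.05,0],
])

```text
time: 27.03
ee_pos: [0.5092, 0.2247, 0.1171]
tcp_rot: [-178.8, 0.0, -158.9]
wrist_force: [0.7, -0.0, -1.5]
opening: 0.0182
grasp_force: 39.3
```

Request:
servo_tool([
  [0,0,-0.02,0],
  [0,0,-0.04,0],
  [0,0,-0.05,0],
  [0,0,-0.05,0],
  [0,0,-0.05,0],
])

```text
time: 27.45
ee_pos: [0.5093, 0.2246, 0.1169]
tcp_rot: [-178.8, 0.0, -158.9]
wrist_force: [-0.4, -0.5, 3.0]
opening: 0.018
grasp_force: 39.8
```

Contact is at exactly the expected height, so the depth was kept. Releasing.

Request:
servo_tool([
  [0,0,0,0],
  [0,0,0,0],
  [0,0,0,0],
  [0,0,0,0],
  [0,0,0,0],
  [0,0,0,0],
  [0,0,0,0],
  [0,0,0,0],
  [0,0,0,0],
  [0,0,0,0],
  [0,0,0,0],
  [0,0,0,0],
], claw=0)

```text
time: 28.45
ee_pos: [0.5092, 0.2246, 0.1166]
tcp_rot: [-178.8, 0.0, -158.9]
wrist_force: [-0.4, 0.9, -0.2]
opening: 0.0852
grasp_force: 0.0
```

Request:
servo_tool([
  [0,0,0.5,0],
  [0,0,1.5,0],
  [0,0,3,0],
  [0,0,5,0],
  [0,0,7,0],
  [0,0,9,0],
  [0,0,11,0],
  [0,0,12,0],
  [0,0,12,0],
  [-3,-3,12,0],
  [-6,-6,12,0],
  [-9,-9,12,0],
  [-12,-12,12,0],
  [-14,-14,12,0],
  [-14,-16,12,0],
  [-14,-18,12,0],
  [-14,-20,12,0],
  [-14,-20,12,0],
  [-14,-20,12,0],
  [-14,-20,12,0],
])

```text
time: 30.12
ee_pos: [0.3691, 0.0248, 0.236]
tcp_rot: [-178.8, -0.0, -158.9]
wrist_force: [0.4, 0.1, 0.7]
opening: 0.0858
grasp_force: 0.0
```

```bash
python3 - <<'E'
from h import *
o=get_obs();print(o['ee_pos'],o['tcp_rot'],o['opening'],o['wrist_force'])
s=save("side","pics/s6.png");t=save("top","pics/t6.png")
a=cv2.resize(s[180:300,280:370],None,fx=4.5,fy=4.5,interpolation=cv2.INTER_CUBIC)
b=cv2.resize(t[190:270,330:400],None,fx=5,fy=5,interpolation=cv2.INTER_CUBIC)
c=np.zeros((540,405+350,3),np.uint8);c[:,:405]=a;c[:400,405:]=b;cv2.imwrite("pics/c8.png",c)
E
```

```text
[0.36905397 0.02482646 0.23599731] [-1.78816829e+02 -3.02321707e-02 -1.58945519e+02] 0.08577330628294039 [0.35619067 0.13258375 0.67624223]
```

View pics/c8.png

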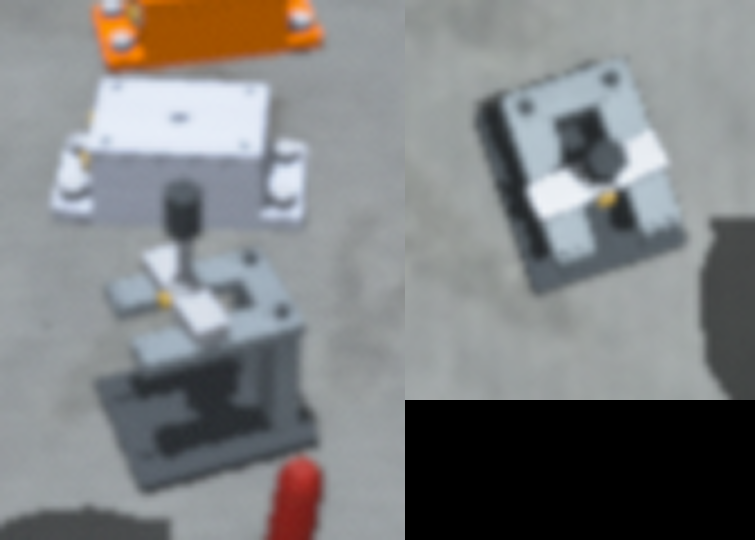

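The gauge lies flat across both prongs (side crop (185,300), top crop (600,175)), and the knob is visibly lower than at the start. The arm is clear, so I'm handing in.

```bash
python3 -c "
from workcell import *
print(job_done())"
```

```text
the job is handed in; nothing more can be done
None
```

I took the bore's depth, hung the gauge back flat across both prongs of its stand, and handed the job in at about 30 s. The rod bottomed at about 9 N, the reading appears undisturbed (no verdict came back), and I touched none of the other tools.

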